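# Clamp a glued housing in the bonding jig with its latch clamp

### The job

Clamp the freshly glued thermometer housing in the bonding jig: slide the jaw in until its rubber cap bears lightly on the housing (do not squash it), hook the latch's loop behind the keeper on the jaw, and push the lever over until it lies fully home on its bump stop, without forcing it down hard. Leave the other things on the bench where they are.

Things in the scene. Friction and masses are not known exactly. Their poses are not given: they have to be found in the camera images.
- jig: Bonding jig, fixed: aluminium base plate 285 x 136 mm, top z 12 mm, with latch clamp on a fixed jaw, white housing, sliding jaw. Origin on the bench under the lever's pivot; x runs along the jig from latch to sliding jaw, y across, z up. Plate x -105 to 180 mm. Fixed jaw x -95 to 10 mm, top z 34 mm. Rails either side of the sliding jaw: y 26 to 40 mm, x 52 to 178 mm, top z 24 mm.
- housing: White glued housing, 36 (along the jig) x 104 x 26 mm, held in the nest between fixed and sliding jaw; origin at the centre of its underside, axes as the jig's; top at jig z = 42 mm, its face toward the sliding jaw at jig x = 46 mm.
- jaw: Sliding aluminium jaw, 50 mm wide; slides only along jig x, drag 2.5 N, stays put. Axes as the jig's; origin on the base plate (jig z 12 mm) below the crossbar's seat: hooked, the crossbar is at jaw x 0, z 40 to 42 mm. A spindle with rubber cap points at the housing; its setting varies: cap touches with the jaw origin at jig x 79 to 88.5 mm, so feel for it. Cap yields 7 N/mm. Latched: jig x 75 mm.
- push_face (a point): Centre of the outer face of the jaw's upright end plate, at jaw x = 55 mm, z = 30 mm: push here along jig -x. The plate is 58 mm wide, 8 mm thick, jaw z = 10 to 44 mm. Axes as the jig's.
- keeper (a point): Keeper, a steel hook 22 mm wide on the jaw; the point is the top (jaw z 50 mm) of its upright's face away from the latch (jaw x -4 mm). A lip 4 mm thick overhangs 4 mm beyond that face, away from the latch. Foot 14 mm below the top reaches 26 mm out. Bring the crossbar over, down beyond the lip (centre over 8 mm from the face) onto the foot, then back toward the latch under the lip till it stops.
- lever (a joint): Lever angle, rad: 0 = open stop, handle 15 degrees past upright toward the jaw; grows as it swings up, over and down away from the jaw; 1.62 = home on a rubber bump stop. Handle direction is 75 degrees + angle from jig +x toward +z. Dead centre about 1.48. Stays where left. Once hooked it takes up to 18 N at the grip about half way. The stop yields 0.02 rad per 10 N at the grip.
- lever_pivot (a point): Axis of the lever's pivot, along jig y, at jig x = 0, z = 54 mm; axes as the jig's.
- grip (a point): Black plastic sleeve of the lever's handle, 16 mm diameter; covers 42 to 89 mm from the lever's pivot. Origin on its axis, 65 mm from the pivot; its x points along the handle away from the pivot, y as the jig's y.
- crossbar (a point): Centre of the crossbar (8 mm thick, along jig y) of the latch's loop, a steel U-bolt with two 6 mm legs, 48 mm over the outside, 36 mm inside; 105 mm from the loop's pivot. It starts raised in the air; its stiff pivot holds it where it is put, and it turns up with the lever unless the crossbar is under the keeper's lip. With the lever open it reaches jig x = 97 mm at z = 52 mm, no farther.
- loop_pivot (a point): Pivot of the loop on the lever, axis along jig y: 30 mm from the lever's pivot, at 95 degrees + lever angle from jig +x toward +z. Pulling or pushing the loop along itself swings the lever.
- loop_grip (a point): Point midway between the two legs of the loop, 19 mm from the crossbar's axis toward the loop's pivot: grip here across both legs (48 mm, fingers closing along the jig's y).
- carton_a: White folding carton standing upright, 36 x 62 x 135 mm and an open flap 30 mm higher; origin at the centre of its underside. Leave alone.
- carton_b: Another such carton, 36 x 62 x 135 mm. Leave alone.
- leaflets: Banded stack of white leaflets, 75 x 105 x 30 mm, origin at the centre of its underside. Leave alone.
- adhesive: Small white adhesive bottle, 34 mm diameter, 75 mm high, standing beside the jig; origin at the centre of its underside. Leave alone.
- spanner: Steel spanner, 130 mm long, lying beside the jig. Leave alone.
- shell: Loose white half shell, 18 x 104 x 22 mm, lying beside the jig. Leave alone.
- driver: Screwdriver, 160 mm long, lying on the bench. Leave alone.

How it is judged:
By the outcome, as a careful person would: the job done as asked, in the order asked, and still so for the second after the job is handed in, with the robot touching nothing.
It also fails if it takes over 67 s, if anything falls off the work surface, if the arm or the gripper's body presses on something with over 40 N, if the wrist force passes 120 N, or if a joint passes its speed limit or range.

### The arm

A 6-joint arm with a two-finger parallel gripper is mounted at the origin on the work surface. World frame = base frame: x ahead of the robot, y to its left, z up, the work surface at z = 0. Lengths are in mm, angles in rad, forces in N, time in s.
With the tool pointing down it reaches from about 275 to 825 mm from the base axis. Payload 5.2 kg.
Tool frame: the origin (TCP) lies at the very end of the fingers, on their centre line; the grasp point (between the pads) lies 19 mm behind it; z points along the fingers, y is the line along which they close (so a half turn about z gives the same grasp; the last joint's range is limited). The gripper opens to 93 mm and grips with 3 to 60 N. Pads are 15 mm wide; open, the fingers measure 128 mm over their backs; the gripper's body (75 mm by 188 mm) begins 65 mm behind the grasp point.
Start: joints at [-0.203, 0.259, 1.535, -0, 1.348, -0.203], TCP at [550.005, 0.023, 218.653] pointing down, gripper open.
Joint ranges: [-3.14, 3.14], [-0.91, 2.08], [0.19, 2.58], [-1.22, 4.36], [0.22, 2.71], [-3.12, 3.12]. Speed limits (rad/s): [2.57, 2.57, 3.14, 3.14, 3.14, 3.14].

### API

Orientations are given as [roll, pitch, yaw] about the fixed x, y, z axes, in that order (R = Rz(yaw) Ry(pitch) Rx(roll)).
In Python, from bench import robot gives the robot as it stands. The module is installed in compiled form; this text tells all that it offers. Calls block until the motion is done:
- robot.move_ptp(position, orientation): joint-space move of the TCP to a pose.
- robot.move_linear(position, ori=None, speed=150, f_stop=None): straight line of the TCP; ori=None keeps the orientation; speed is the mean speed in mm/s. With f_stop (N) it stops when the force on the tool has changed by that much, and returns True; else False.
- robot.move_j(angles): joint-space move.
- robot.move_gripper(opening): opening from 0.0 (shut) to 1.0 (fully open); the grip force is fixed at half the most; returns when the fingers have stopped.
- robot.sleep(seconds).
- robot.inverse_kinematics(position, orientation): joint angles nearest the present ones, or None.
- robot.get_image(name): name is "scene" or "side" or "wrist"; returns a dict with "img" (480x640x3 uint8, blue, green, red), "fovy" (degrees; the focal length in pixels is half the picture's height over the tangent of half this angle, whatever the lens; pixels are square), "cx", "cy" (the principal point, pixels), "k1" (the pictures are not rectified: a ray, as slopes to the right and down, at radius r is drawn at 1 + k1 r^2 times it, then the intrinsics apply), "eye" and "orientation" of the camera in the world. Camera axes: x right, y down, z forward; pixel columns grow to the right and rows downward; lengths in mm; the calibration is good to about 2 mm. A picture is of the moment at which its call begins. There is no depth.
A pose or a line that the arm cannot do raises robot.MotionError and nothing moves.
- robot.hand_in(): hands the job in; it is judged then, once.
Readings, each from a call of its own:
- robot.current_t(): time.
- robot.current_qpos(): joint angles.
- robot.current_joint_vel(): joint speeds.
- robot.current_joint_efforts(): joint torques, N m.
- robot.current_tcp_pos(): TCP position.
- robot.current_eef_rot(): TCP orientation.
- robot.current_contact_force(): force on the tool from outside, world axes, zero at the start.
- robot.current_ft_torque(): the same for the moment, N m.
- robot.current_gripper_width(): opening from 0.0 (shut) to 1.0 (fully open).
- robot.current_finger_force(): force on a finger pad.
Only numpy, scipy, OpenCV 4.12 (cv2) and the standard library are available. Lean on these libraries where they do the work, as an engineer would, in place of code of your own. Each camera call takes 0.05 s, during which the arm holds its last target. There are 200 camera calls.

## Working session

There is one attempt and no reset: what is moved stays moved. The work goes in short steps, each a Python script; the robot and the scene stay as the last script left them, time stands still between calls to the robot, and variables do not carry over. Pictures are saved under pics/ and viewed, at most 13 in all, crops included, and the job is handed in when it is done.

```bash
mkdir -p pics; ls
python3 - <<'E'
from bench import robot
import cv2
for n in ["scene","side","wrist"]:
    d=robot.get_image(n); cv2.imwrite(f"pics/{n}0.png",d["img"])
    print(n,{k:v for k,v in d.items() if k!="img"})
print(robot.current_eef_rot(),robot.current_t())
E
```

```text
pics
scene {'fovy': 54.76419429651148, 'cx': 317.7567591147941, 'cy': 245.93498499900585, 'k1': -0.07764096176147467, 'eye': array([1128.16267596,  541.38562796,  884.48657034]), 'orientation': array([-2.3554123 , -0.01336861,  2.31817496])}
side {'fovy': 46.219120992554, 'cx': 318.5798574716335, 'cy': 240.61888029156208, 'k1': -0.06693354920739021, 'eye': array([ -91.80621335, -572.8026282 ,  948.33843454]), 'orientation': array([-2.37030428, -0.01024929, -0.80834478])}
wrist {'fovy': 58.36737703346615, 'cx': 327.6968535338635, 'cy': 244.33684854296317, 'k1': -0.024074253542629008, 'eye': array([549.05206695,  75.47218598, 384.93387856]), 'orientation': array([ 2.86784716e+00,  1.17929392e-03, -4.96103859e-04])}
[-3.14021910e+00 -3.02189400e-04  1.57072899e+00] 0.15
```

View pics/scene0.png

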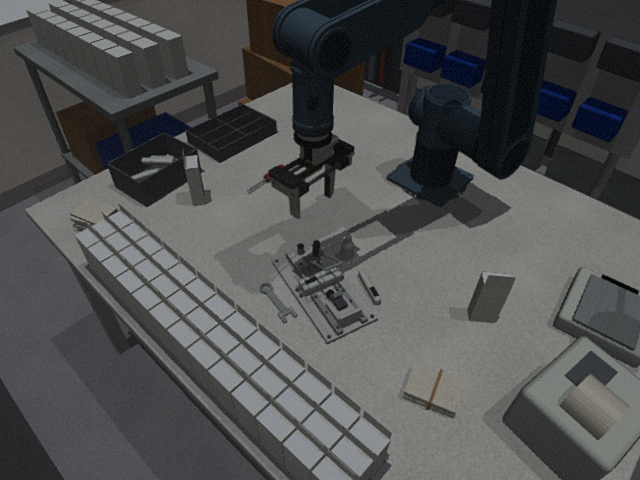

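View pics/side0.png

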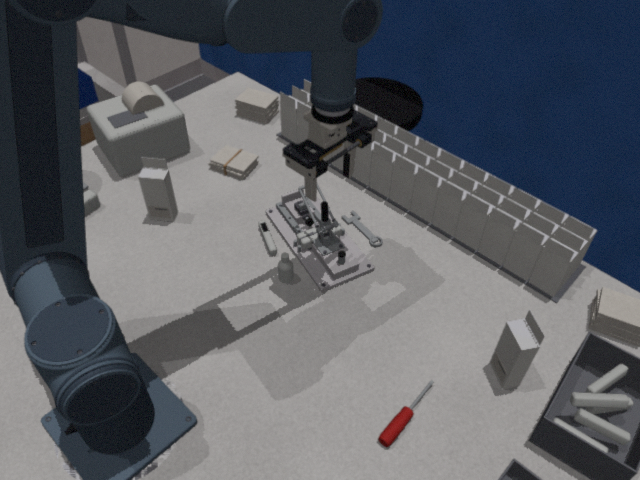

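View pics/wrist0.png

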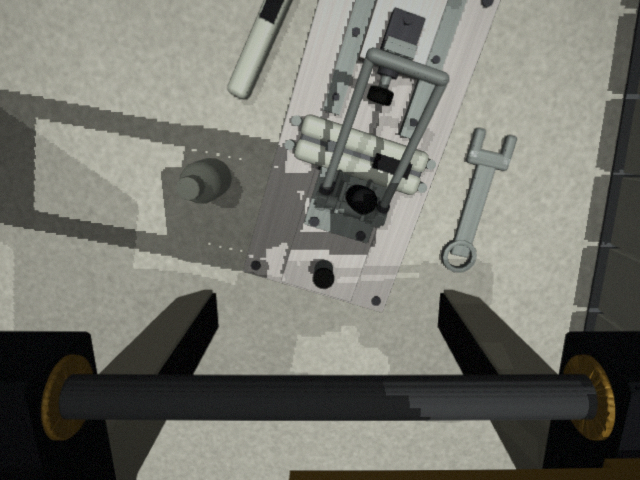

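The wrist view shows the jig running up and to the right: plate corner screws at (255,265) and (376,300), handle end at about (362,198), and the raised loop's crossbar from (372,55) to (442,77). The keeper is near (405,30), the adhesive at (205,180), the shell at (255,60) and the spanner at (475,200). The scene and side views agree with this. Next I'll raise the camera to see the whole jig.

```bash
cat > h.py <<'E'
import numpy as np, cv2
from scipy.spatial.transform import Rotation as R
def cam(d):
    f=240/np.tan(np.radians(d["fovy"])/2)
    return f,R.from_euler("xyz",d["orientation"]).as_matrix(),np.array(d["eye"])
def ray(d,px):
    f,M,e=cam(d)
    K=np.array([[f,0,d["cx"]],[0,f,d["cy"]],[0,0,1]])
    u=cv2.undistortPoints(np.array([[px]],float),K,np.array([d["k1"],0,0,0,0.]))[0,0]
    return e,M@np.array([u[0],u[1],1])
def onz(d,px,z):
    e,v=ray(d,px); return e+v*(z-e[2])/v[2]
def proj(d,P):
    f,M,e=cam(d); q=M.T@(np.array(P)-e); s=q[:2]/q[2]; s=s*(1+d["k1"]*(s@s))
    return s*f+[d["cx"],d["cy"]]
E
python3 - <<'E'
from bench import robot
import cv2,pickle
from h import *
d=robot.get_image("wrist")
for p in [(255,265),(376,300),(487,3)]: print(onz(d,p,12).round(1))
a=onz(d,(376,300),12);b=onz(d,(487,3),12);v=(b-a);yaw=np.arctan2(v[1],v[0]);print(yaw)
ux=np.array([np.cos(yaw),np.sin(yaw),0])
c=(onz(d,(255,265),12)+a)/2+ux*135   # plate middle
t=c-ux*20; 
robot.move_ptp([t[0],t[1],330],[np.pi,0,yaw])
d=robot.get_image("wrist"); cv2.imwrite("pics/w1.png",d["img"]); pickle.dump(d,open("w1.pkl","wb"))
robot.move_linear([t[0]-50*ux[0],t[1]-50*ux[1],270],speed=250)
d=robot.get_image("wrist"); cv2.imwrite("pics/w2.png",d["img"]); pickle.dump(d,open("w2.pkl","wb"))
print(robot.current_tcp_pos(),robot.current_t())
E
```

```text
[482.2 -48.9  12. ]
[593.9 -83.4  12. ]
[674.  167.7  12. ]
1.2619719006278083
[558.13506429  -4.08545182 270.48562406] 1.3167
```

View pics/w1.png

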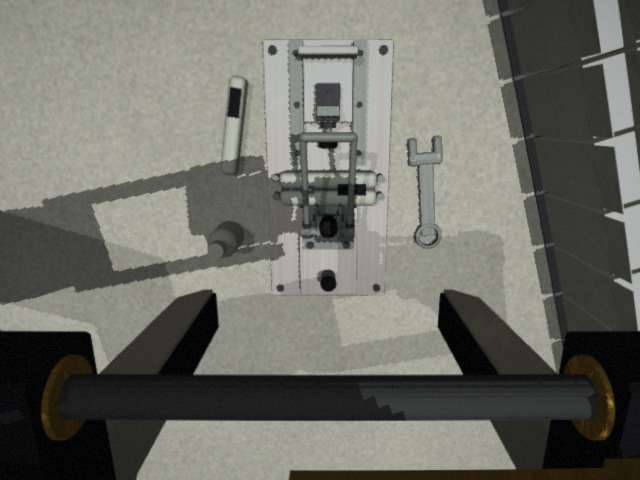

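View pics/w2.png

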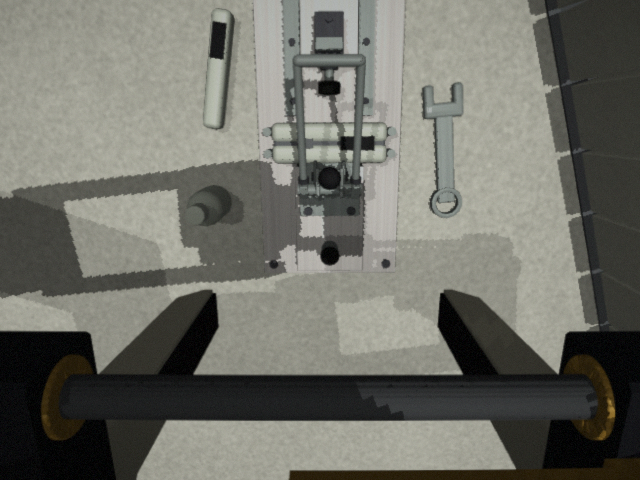

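w1 shows the whole jig:
- Plate corners are at about (264,40), (393,40), (271,294) and (386,294), with corner screws at (272,49), (383,49), (280,287) and (376,287).
- The jaw's end plate is at about rows 46–53, the keeper at (328,100) and the crossbar at (328,136).
- The handle end is at (328,226) and the bump stop at (328,280).

In w2 the crossbar is at (330,60) and the handle at (330,178). Next I'll measure these.

Run:
```python
from h import *
import pickle
d=pickle.load(open("w1.pkl","rb")); d2=pickle.load(open("w2.pkl","rb"))
def cen(d,c,r=7):
    g=cv2.cvtColor(d["img"],cv2.COLOR_BGR2GRAY).astype(float); x,y=c
    w=g[y-r:y+r+1,x-r:x+r+1]; t=(w.min()+np.median(w))/2; m=np.clip(t-w,0,None)
    yy,xx=np.mgrid[-r:r+1,-r:r+1]; return np.array([x+(m*xx).sum()/m.sum(),y+(m*yy).sum()/m.sum()])
S=[onz(d,cen(d,c),12)for c in[(272,49),(383,49),(280,287),(376,287)]]
for s in S: print(s.round(1))
ux=(S[0]+S[1]-S[2]-S[3])/2; L=np.linalg.norm(ux); ux/=L; uy=np.array([-ux[1],ux[0],0]); yaw=np.arctan2(ux[1],ux[0])
print("L",L,"W",np.linalg.norm(S[0]-S[1]),np.linalg.norm(S[2]-S[3]),"yaw",yaw, "wyaw",np.arctan2(*(S[0]-S[1])[[1,0]])-np.pi/2)
o=sum(S)/4-ux*37.5; o[2]=0; print("origin",o)
C=[onz(d,c,12)for c in[(263.5,39.5),(393.5,39.5),(271,294.5),(386,294.5)]]
J=lambda P:np.array([(P-o)@ux,(P-o)@uy,P[2]])
for c in C: print("corner",J(c).round(1))
pickle.dump((o,ux,uy,yaw),open("jig.pkl","wb"))
def tri(p,q):
    e,v=ray(d,p);f,w=ray(d2,q);A=np.c_[v,-w];s=np.linalg.lstsq(A,f-e,rcond=None)[0]
    a,b=e+v*s[0],f+w*s[1];return (a+b)/2,np.linalg.norm(a-b)
for n,p,q in[("bar",(328,136),(330,60)),("handle",(328,226),(330,178)),("bump",(328,280),(330,254)),("barL",(304,136),(298,60)),("barR",(352.5,136),(362,60))]:
    P,g=tri(p,q);print(n,J(P).round(1),round(g,1))
for r in (45,47,53): print(r,J(onz(d,(328,r),56)))
a=cv2.resize(d["img"][35:155,260:400],None,fx=5,fy=5,interpolation=cv2.INTER_CUBIC)[:600]
b=cv2.resize(d2["img"][0:120,285:375],None,fx=5,fy=5,interpolation=cv2.INTER_CUBIC)
cv2.imwrite("pics/crop1.png",cv2.convertScaleAbs(a,alpha=1.3))
```

```text
[562.6 204.4  12. ]
[673.3 169.5  12. ]
[482.7 -48.7  12. ]
[593.2 -83.6  12. ]
L 265.4759318328406 W 116.0491425818685 115.87430215868507 yaw 1.2647906558792514 wyaw 1.264871802979047
origin [566.65984984  24.64002909   0.        ]
corner [180.1  66.5  12. ]
corner [179.9 -68.6  12. ]
corner [-104.3   69.1   12. ]
corner [-104.6  -70.4   12. ]
bar [ 85.4  -0.5 131.5] 0.7
handle [  6.3  -0.3 119.8] 0.5
bump [-81.2  -0.3  24. ] 0.5
barL [ 85.4  19.9 132.3] 0.6
barR [ 85.3 -21.1 132. ] 1.5
45 [167.37537683  -0.41445282  56.        ]
47 [165.61465645  -0.41140368  56.        ]
53 [160.31093211  -0.40222082  56.        ]
```

View pics/crop1.png

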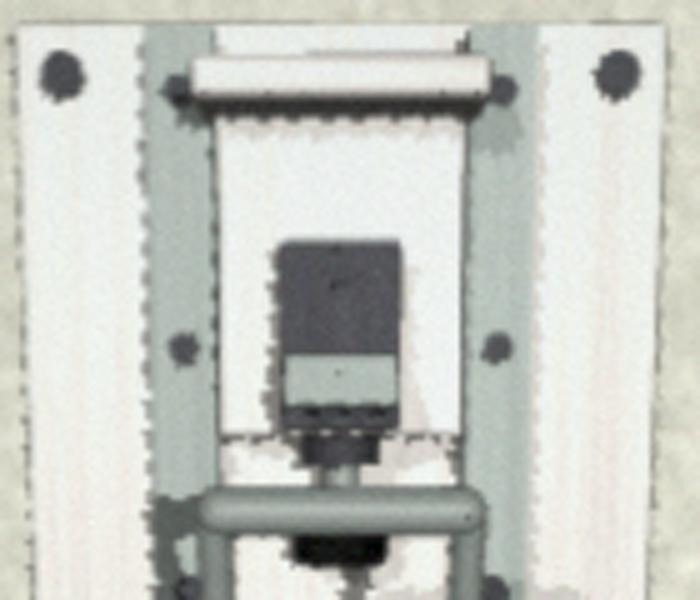

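The crop shows the end plate's outer top edge at row 46.4, the keeper's lip and top at rows 105–115, the foot at rows 83–105, and the rubber cap at (328,145). I'll check these against the given sizes, and check the lever and loop state.

Run:
```python
from h import *
import pickle
d=pickle.load(open("w1.pkl","rb")); d2=pickle.load(open("w2.pkl","rb"))
o,ux,uy,yaw=pickle.load(open("jig.pkl","rb")); o=o-0.4*uy; pickle.dump((o,ux,uy,yaw),open("jig.pkl","wb"))
J=lambda P:np.array([(P-o)@ux,(P-o)@uy,P[2]]); W=lambda x,y,z:o+x*ux+y*uy+np.array([0,0,z])
print("endplate",J(onz(d,(328,46.4),56)),"lip",J(onz(d,(328,105.4),62)),"front",J(onz(d,(328,115),62)),"foot end",J(onz(d,(328,83),48)))
for q in(0,.1,.2,.3):
    a=np.radians(75)+q;b=np.radians(95)+q
    print(q,"handle 42/89",[proj(k,W(r*np.cos(a),0,54+r*np.sin(a))).round(0).tolist() for k in(d,d2) for r in(42,89)],end=" ")
    px,pz=30*np.cos(b),54+30*np.sin(b)
    th=np.radians(np.arange(0,60,.5)); 
    e=[[np.linalg.norm(proj(k,W(px+105*np.cos(t),0,pz+105*np.sin(t)))-p) for k,p in((d,(328,136)),(d2,(330,60)))] for t in th]
    i=np.argmin(np.sum(e,1)); print("loop",np.degrees(th[i]),np.round(e[i],1))
g=np.hstack([cv2.resize(k["img"][165:260,290:370],None,fx=5,fy=5,interpolation=cv2.INTER_CUBIC) for k in(d,d2)])
cv2.imwrite("pics/crop2.png",g)
```

```text
endplate [ 1.66143248e+02 -1.23190398e-02  5.60000000e+01] lip [1.12312719e+02 8.99020846e-02 6.20000000e+01] front [103.38936175   0.1053052   62.        ] foot end [1.33983642e+02 3.11300918e-02 4.80000000e+01]
0 handle 42/89 [[328.0, 215.0], [328.0, 212.0], [330.0, 168.0], [330.0, 157.0]] loop 33.5 [1.  1.7]
0.1 handle 42/89 [[328.0, 220.0], [328.0, 223.0], [330.0, 174.0], [330.0, 170.0]] loop 29.999999999999996 [0.4 1.1]
0.2 handle 42/89 [[328.0, 224.0], [328.0, 233.0], [330.0, 179.0], [330.0, 183.0]] loop 26.5 [0.3 0.7]
0.3 handle 42/89 [[328.0, 228.0], [328.0, 243.0], [330.0, 184.0], [330.0, 196.0]] loop 23.0 [0.3 2. ]
```

View pics/crop2.png

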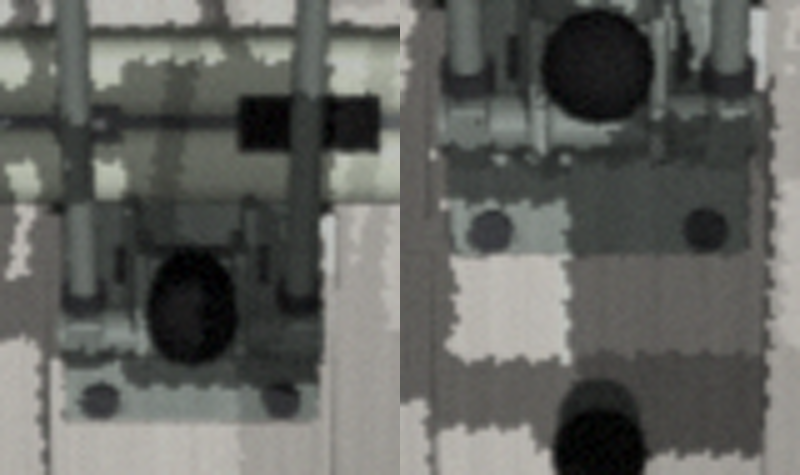

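The end plate, lip and foot agree on a jaw origin at jig x ≈ 112. The end-on handle gives a lever angle of about 0.15, and the loop is about 28° up. I'll push the jaw in now.

```bash
cat >> h.py <<'E'
import pickle
from bench import robot
o,ux,uy,yaw=pickle.load(open("jig.pkl","rb"))
J=lambda P:np.array([(P-o)@ux,(P-o)@uy,P[2]]); W=lambda x,y,z:o+x*ux+y*uy+np.array([0,0,z])
def ori(tilt=0):  # tool down, tilted about jig y: tool z leans toward jig +x for tilt>0
    M=R.from_euler("z",yaw)*R.from_euler("y",-tilt)*R.from_euler("x",np.pi)
    return M.as_euler("xyz")
def st(n=""):
    F=np.array(robot.current_contact_force())
    print(n,"t",round(robot.current_t(),2),"tcp",J(np.array(robot.current_tcp_pos())).round(2),"F",round(F@ux,2),round(F@uy,2),round(F[2],2),"w",round(robot.current_gripper_width(),3),"ff",np.round(robot.current_finger_force(),1))
E
python3 - <<'E'
from h import *
robot.move_ptp(W(188,0,160),ori()); robot.move_gripper(0.0)
robot.move_linear(W(188,0,34),speed=200); st("down")
print(robot.move_linear(W(156,0,34),speed=40,f_stop=12)); st("mid")
print(robot.move_linear(W(138,0,34),speed=12,f_stop=3.5)); st("touch")
robot.sleep(.2); st()
E
```

```text
down t 4.52 tcp [188.39  -0.8   34.99] F -0.61 0.51 0.26 w 0.007 ff 0.0
False
mid t 5.47 tcp [155.42   0.42  33.51] F 0.36 0.45 0.73 w 0.006 ff 0.0
True
touch t 6.12 tcp [151.5    0.58  33.29] F 0.2 0.07 -0.06 w 0.002 ff 0.1
 t 6.32 tcp [151.66   1.24  32.57] F -0.51 -0.18 -1.06 w 0.003 ff 0.0
```

Run:
```python
from h import *
for i in range(4):
    print(robot.move_linear(W(136,0,34),speed=12,f_stop=5)); st("touch")
    x=J(np.array(robot.current_tcp_pos()))[0]
    if i and x0-x<0.8: break
    x0=x
```

```text
True
touch t 6.72 tcp [151.56   1.46  32.21] F 0.93 -0.41 0.44 w 0.004 ff 0.5
True
touch t 7.11 tcp [151.49   1.76  31.7 ] F 1.04 0.22 0.91 w 0.011 ff 0.5
```

Run:
```python
from h import *
for i in range(3): st(); 
robot.move_linear(W(158,0,34),speed=60); st("back")
robot.move_linear(W(158,0,150),speed=250); st("up")
robot.move_ptp(W(50,0,275),ori())
st("view")
d=robot.get_image("wrist"); pickle.dump(d,open("w3.pkl","wb"))
cv2.imwrite("pics/w3.png",cv2.convertScaleAbs(cv2.resize(d["img"][0:240,200:460],None,fx=2.5,fy=2.5,interpolation=cv2.INTER_CUBIC),alpha=1.3));
```

```text
t 7.11 tcp [151.49   1.76  31.7 ] F 1.04 0.22 0.91 w 0.011 ff 0.5
 t 7.11 tcp [151.49   1.76  31.7 ] F 1.04 0.22 0.91 w 0.011 ff 0.5
 t 7.11 tcp [151.49   1.76  31.7 ] F 1.04 0.22 0.91 w 0.011 ff 0.5
back t 7.38 tcp [1.5823e+02 2.0000e-02 3.3870e+01] F -0.02 -0.53 -0.0 w 0.006 ff 0.0
up t 7.99 tcp [157.66   0.64 149.06] F -0.19 -0.64 -0.66 w 0.005 ff 0.0
view t 8.69 tcp [ 50.21   0.73 272.82] F -0.3 -0.07 -0.02 w 0.008 ff 0.0
```

View pics/w3.png

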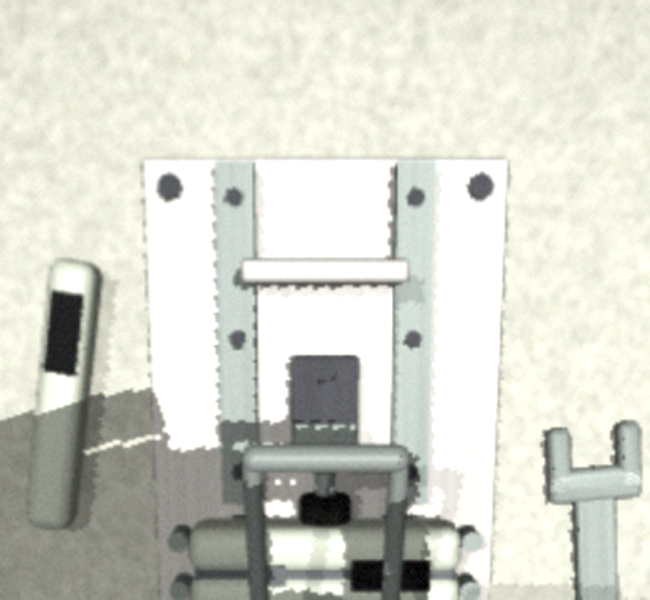

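w3 (crop) shows the black cap at crop (325,505) against the housing's edge at crop row 520, the end plate's outer edge at crop row 258, and the lip at crop row 423. The jaw is in place. I'll confirm its position and then grasp the loop.

```bash
cat >> h.py <<'E'
def piv(q): b=np.radians(95)+q; return np.array([30*np.cos(b),54+30*np.sin(b)])
def pose(P,th,tilt,dep=14,r=86):  # th, tilt degrees
    t,k=np.radians(th),np.radians(tilt)
    x=P[0]+r*np.cos(t)+dep*np.sin(k); z=P[1]+r*np.sin(t)-dep*np.cos(k)
    return W(x,0,z),ori(k)
E
python3 - <<'E'
from h import *
d=pickle.load(open("w3.pkl","rb"))
print("endplate-55",J(onz(d,(331,103.2),56))[0]-55,"lip",J(onz(d,(331,423/2.5),62))[0],"foot-22",J(onz(d,(331,356/2.5),48))[0]-22)
P=piv(.16)
# loop angle re-check from bar in w3: (331,184)
print("bar",[(th,proj(d,W(P[0]+105*np.cos(np.radians(th)),0,P[1]+105*np.sin(np.radians(th)))).round(1)) for th in(26,28,30)])
for th,ti in((28,20),(0,-5),(-17,-20)): print(robot.inverse_kinematics(*pose(P,th,ti)))
robot.move_gripper(0.75)
robot.move_ptp(*pose(P,28,20,dep=-45)); st("pre")
print(robot.move_linear(pose(P,28,20)[0],speed=120,f_stop=8)); st("at")
robot.move_gripper(0.0); st("grip")
E
```

```text
endplate-55 87.32192410054714 lip 87.17893962118245 foot-22 87.3921790247454
bar [(26, array([330.3, 178.9])), (28, array([330.3, 181.8])), (30, array([330.3, 184.9]))]
[-0.24771743  0.38316786  1.70305821  0.39990771  1.06955029 -0.13836224]
[ 0.02998732  0.50271945  1.56333609 -0.09217404  1.10608123  0.37858468]
[ 0.15661507  0.62524807  1.47031565 -0.33132383  1.22526721  0.60391289]
pre t 10.44 tcp [ 52.54  -0.51 166.32] F 0.54 -0.87 0.73 w 0.75 ff 0.0
False
at t 11.08 tcp [ 74.18  -0.75 111.55] F 0.68 -0.12 0.11 w 0.751 ff 0.0
grip t 11.6 tcp [ 73.34  -0.3  110.59] F 1.18 -0.64 1.08 w 0.503 ff 30.0
```

Run:
```python
from h import *
P=piv(.16)
for th in(18,8,-1):
    r=robot.move_linear(*pose(P,th,20-(28-th)*.87),speed=90,f_stop=25); st(f"{th} {r}")
Q=piv(.04)
r=robot.move_linear(*pose(Q,-4,-8),speed=40,f_stop=20); st(f"pull {r}")
d=robot.get_image("side"); cv2.imwrite("pics/s4.png",cv2.resize(d["img"][160:310,220:420],None,fx=4,fy=4,interpolation=cv2.INTER_CUBIC))
```

```text
18 False t 11.92 tcp [78.22 -0.2  95.99] F -0.21 -1.17 0.42 w 0.506 ff 30.0
8 False t 12.23 tcp [79.05 -0.2  81.16] F 0.26 -1.35 1.99 w 0.5 ff 30.0
-1 False t 12.53 tcp [77.53 -0.13 67.63] F -0.12 -2.01 1.07 w 0.503 ff 30.0
pull False t 12.8 tcp [79.46 -0.13 64.18] F -1.97 -2.47 1.77 w 0.506 ff 30.0
```

View pics/s4.png

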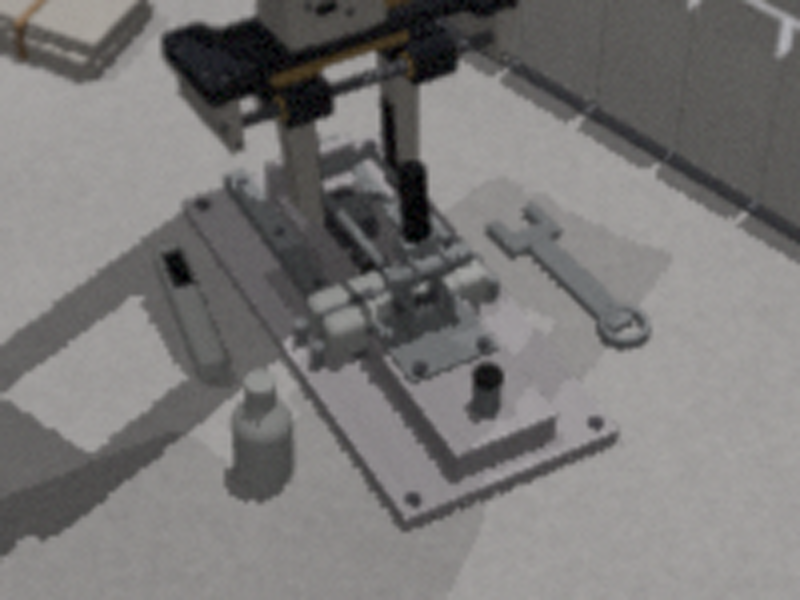

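s4 shows the fingers holding both legs with the loop nearly level and the handle upright at crop (412,200). I'll lower it onto the foot and draw it back.

Run:
```python
from h import *
Q=piv(.04)
for th,v,f in((-11,60,20),(-19.5,25,8)):
    r=robot.move_linear(*pose(Q,th,-4+th),speed=v,f_stop=f); st(f"{th} {r}")
    if r: break
p=J(np.array(robot.current_tcp_pos()))
r=robot.move_linear(W(p[0]-12,0,p[2]+.5),speed=15,f_stop=7); st(f"back {r}")
```

```text
-11 False t 13.18 tcp [ 7.747e+01 -4.000e-02  5.361e+01] F 0.43 -2.5 0.42 w 0.504 ff 30.0
-19.5 True t 13.66 tcp [72.11 -0.21 44.08] F 0.12 0.14 6.24 w 0.504 ff 30.0
back True t 14.08 tcp [69.52 -0.2  44.05] F -0.08 -0.21 3.42 w 0.501 ff 30.0
```

Run:
```python
from h import *
p=J(np.array(robot.current_tcp_pos()))
r=robot.move_linear(W(p[0]-9,0,p[2]+.3),speed=15,f_stop=12); st(f"back {r}")
p=J(np.array(robot.current_tcp_pos()))
r=robot.move_linear(W(p[0]-5,0,p[2]),speed=15,f_stop=12); st(f"back {r}")
robot.sleep(.1);st()
d=robot.get_image("wrist"); pickle.dump(d,open("w5.pkl","wb"))
cv2.imwrite("pics/w5.png",cv2.convertScaleAbs(d["img"],alpha=1.4))
```

```text
back False t 14.88 tcp [63.49 -0.16 43.64] F 8.93 -0.88 -0.44 w 0.508 ff 30.0
back False t 15.17 tcp [62.55 -0.23 43.52] F 13.06 1.07 3.95 w 0.505 ff 30.0
 t 15.27 tcp [62.53 -0.21 43.5 ] F 12.65 0.41 3.03 w 0.5 ff 30.0
```

View pics/w5.png

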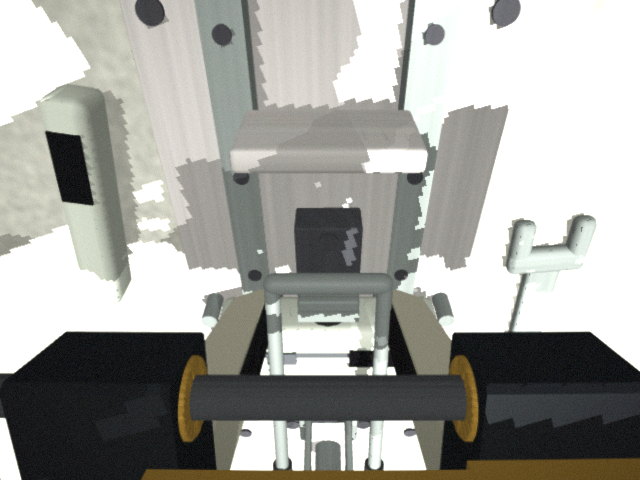

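w5 shows the bar at row 285 just beyond the keeper's lip (rows 295–318), with the foot beyond it. It is held back by 13 N at about z 51, so it's hooked. I'll release it and swing the lever.

```bash
cat >> h.py <<'E'
def lev(q,gap=0,r=65):
    a=np.radians(75)+q; s=8+gap
    return W(r*np.cos(a)+s*np.sin(a)+9,0,54+r*np.sin(a)-s*np.cos(a))
E
python3 - <<'E'
from h import *
robot.move_gripper(0.7)
p,e=np.array(robot.current_tcp_pos()),robot.current_eef_rot()
tz=R.from_euler("xyz",e).as_matrix()[:,2]
robot.move_linear(p-tz*75,speed=200); st("up")
robot.move_gripper(0.0)
robot.move_ptp(lev(.3,25)+[0,0,15],ori()); st("pre")
d=robot.get_image("side"); cv2.imwrite("pics/s6.png",cv2.convertScaleAbs(cv2.resize(d["img"][170:300,240:400],None,fx=4.5,fy=4.5,interpolation=cv2.INTER_CUBIC),alpha=1.4))
E
```

```text
up t 16.39 tcp [ 86.91   0.43 112.29] F -0.47 -0.97 -0.88 w 0.703 ff 0.0
pre t 17.95 tcp [ 37.61  -0.54 136.35] F 1.28 0.37 0.36 w 0.006 ff 0.0
```

View pics/s6.png

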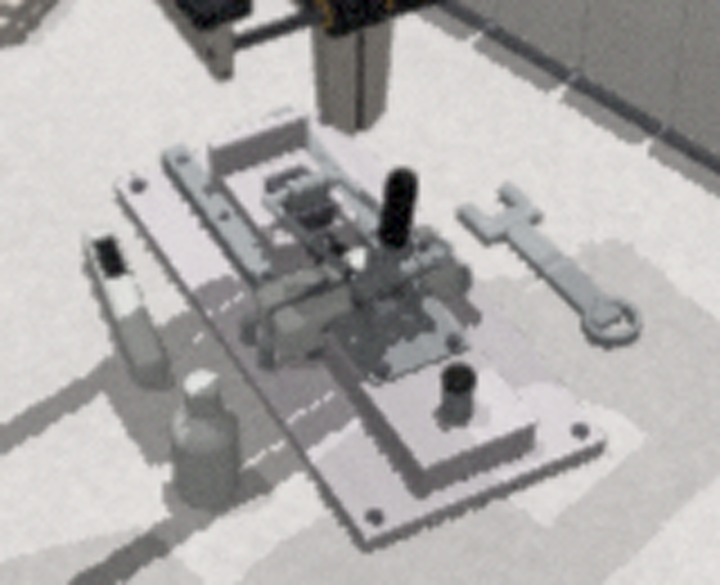

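s6 shows the loop lying down over the keeper at about crop (305,195), the handle upright at (398,205) and the fingers clear. I'll push the lever.

Run:
```python
from h import *
r=robot.move_linear(lev(.28,14),speed=120,f_stop=15); st(f"{r}")
for q in np.arange(.45,1.46,.125):
    r=robot.move_linear(lev(q),speed=60,f_stop=35); st(f"{q:.2f} {r}")
    if r: break
```

```text
False t 18.31 tcp [ 30.98   1.11 117.96] F 0.04 -0.67 0.19 w 0.007 ff 0.0
0.45 False t 18.88 tcp [ 4.4100e+00 -9.0000e-02  1.1953e+02] F 1.59 0.44 -0.17 w 0.003 ff 0.7
0.57 False t 19.16 tcp [-2.630e+00 -9.000e-02  1.186e+02] F 4.85 0.1 0.63 w 0.011 ff 2.2
0.70 False t 19.44 tcp [-10.02  -0.17 116.86] F 7.29 0.56 1.48 w 0.005 ff 3.3
0.82 False t 19.73 tcp [-17.5   -0.25 114.25] F 7.12 1.5 4.64 w 0.005 ff 3.9
0.95 False t 20.01 tcp [-24.99  -0.37 110.54] F 6.53 1.82 6.48 w 0.006 ff 4.1
1.07 False t 20.29 tcp [-32.15  -0.47 105.76] F 3.55 1.84 7.05 w 0.008 ff 3.7
1.20 False t 20.57 tcp [-38.51  -0.62  99.91] F 3.35 0.38 4.94 w 0.006 ff 3.1
1.32 False t 20.86 tcp [-44.22  -0.35  92.96] F 1.24 -0.69 1.81 w 0.005 ff 1.4
1.45 False t 21.14 tcp [-48.64   0.47  85.21] F 0.25 -0.21 1.43 w 0.005 ff 0.0
```

Run:
```python
from h import *
r=robot.move_linear(lev(1.56),speed=30,f_stop=12); st(f"{r}")
if not r:
    r=robot.move_linear(lev(1.70),speed=15,f_stop=8); st(f"{r}")
p=np.array(robot.current_tcp_pos())
robot.move_linear(p+[0,0,60],speed=150)
robot.move_ptp(W(-30,0,270),ori()); st()
d=robot.get_image("wrist"); pickle.dump(d,open("w7.pkl","wb"))
cv2.imwrite("pics/w7.png",cv2.convertScaleAbs(cv2.resize(d["img"][0:300,200:460],None,fx=2,fy=2,interpolation=cv2.INTER_CUBIC),alpha=1.3))
```

```text
False t 21.53 tcp [-51.54   0.18  78.91] F 0.08 -0.33 -0.07 w 0.006 ff 0.0
True t 21.97 tcp [-52.81  -0.35  74.77] F 1.09 1.2 6.54 w 0.005 ff 3.0
 t 23.13 tcp [-30.     0.48 268.89] F 0.37 -0.85 -0.41 w 0.007 ff 0.0
```

View pics/w7.png

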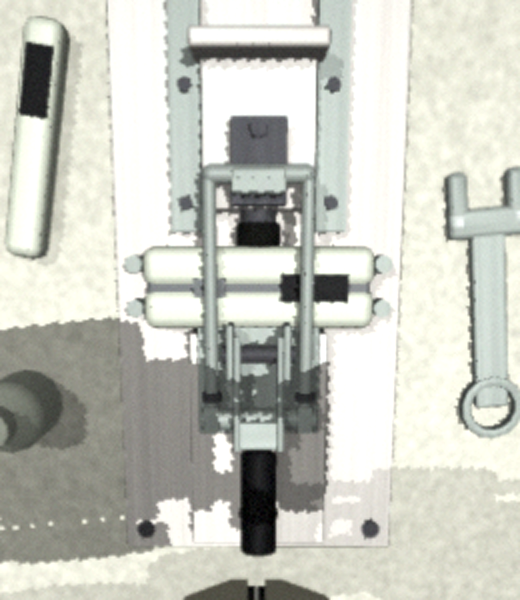

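w7 shows the lever lying back over its stop (handle at crop (258,500)), the crossbar under the lip at crop (258,175) and the cap on the housing. I'll check the jaw position, then hand in.

Run:
```python
from h import *
d=pickle.load(open("w7.pkl","rb"))
x=J(onz(d,(330,13.5),56))[0]-55; a=proj(d,W(89*np.cos(2.929),0,54+89*np.sin(2.929)))
print("jaw",x,"handle end expected px crop",(a-[200,0])*2)
if abs(x-75)<2.5: robot.hand_in(); print("handed in",robot.current_t())
```

```text
jaw 75.83541920813508 handle end expected px crop [258.67551337 553.2667278 ]
the job is handed in; nothing more can be done
the job is handed in; nothing more can be done
```

The housing is clamped and the job is handed in at about 23 s: jaw slid to a light touch, loop hooked under the keeper's lip, lever home on its bump stop with about 8 N, and the jaw measured at jig x ≈ 76 mm (nominal 75).

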